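# Stamp the inspection label on the blue battery pack

## Task

Pick up the green-handled hand stamp, hold it upright and press its foot gently but firmly on the middle of the white label of the blue battery pack for a moment, so that the pack sinks a few millimetres in its sprung cradle and the whole mark lies on the label, then lift it straight up, not sliding it off the label. Leave the black pack alone, and set the stamp back standing upright on its cork rest.

Things in the scene. Friction and masses are not known exactly. Their poses are not given: they have to be found in the camera images.
- stamp_mid (a point): Hand stamp, 96 mm tall, 0.15 kg, standing loose on the cork rest. Brass foot: disc 28 mm across, 14 mm thick, flat underside; narrow neck; round green handle 26 mm across from 20 to 90 mm above the underside; black cap. The point is on its axis, 48 mm above the underside; z runs up the stamp. Round: its yaw does not matter.
- blue_label (a point): Centre of the white 60 mm square label, with a thin black ring, on the flat top of the BLUE battery pack (96 x 68 x 40 mm), about 56 mm above the bench; z up. The pack sits in an open aluminium cradle (124 x 88 x 30 mm, fixed) on springs: it sinks from 2.5 N on, 1 mm per further 1.5 N, hard stop at 8 mm, and springs back. A good mark takes 5 to 12 N (2 to 6 mm down).
- black_label (a point): Centre of the same kind of label on the BLACK battery pack, in an identical sprung cradle: the wrong pack, not to be pressed.
- rest_top (a point): Centre of the top face of the cork rest, a block 90 x 90 x 12 mm fixed to the bench, on which the stamp stands at the start, within 20 mm of its middle, and must stand at the end; the top face is 12 mm above the bench, z up.
There are look-alikes about, which are no part of the job. Of the things that look like the part that bears rest_top, the smallest one is meant. Of the things that look like the part that bears stamp_mid, the larger one is meant.

How it is judged:
By the outcome, as a careful person would: the job done as asked, in the order asked, and still so for the second after the job is handed in, with the robot touching nothing.
It also fails if it takes over 53 s, if anything falls off the work surface, if the arm or the gripper's body presses on something with over 40 N, if the wrist force passes 120 N, or if a joint passes its speed limit or range.

## Robot

A 6-joint arm with a two-finger parallel gripper is mounted at the origin on the work surface. World frame = base frame: x ahead of the robot, y to its left, z up, the work surface at z = 0. Lengths are in m, angles in degrees, forces in N, time in s.
With the tool pointing down it reaches from about 0.325 to 0.85 m from the base axis. Payload 15.5 kg.
Tool frame: the origin (TCP) lies at the very end of the fingers, on their centre line; the grasp point (between the pads) lies arm.grip_depth behind it (arm.grip_depth is the distance from the TCP to the grasp point, in m); z points along the fingers, y is the line along which they close (so a half turn about z gives the same grasp; the last joint's range is limited). The gripper opens to 91 mm and grips with 3 to 60 N. Pads are 32 mm wide; open, the fingers measure 118 mm over their backs; the gripper's body (76 mm by 178 mm) begins 60 mm behind the grasp point.
Start: joints at [-70.445, 28.281, 77.091, -0, 74.628, -5.472], TCP at [0.264, -0.566, 0.214] pointing down, gripper open.
Joint ranges: [-166.48, 166.48], [-47.26, 123.95], [12.59, 153.08], [-70.14, 250.14], [6.76, 159.57], [-176.63, 176.63]. Speed limits (degrees/s): [108.29, 108.29, 147.25, 172.46, 172.46, 172.46].

## Interface

Orientations are given as a 3x3 rotation matrix whose columns are the frame's x, y, z axes.
In Python, from rig import arm gives the robot as it stands. Calls block until the motion is done:
- arm.move_to(position, orientation): joint-space move of the TCP to a pose.
- arm.move_l(position, orientation=None, feed=0.15): straight line of the TCP; orientation=None keeps the orientation; feed is the mean speed in m/s.
- arm.move_joints(angles): joint-space move.
- arm.grip(opening): finger opening in m; the grip force is fixed at half the most; returns when the fingers have stopped.
- arm.sleep(seconds).
- arm.solve_ik(position, orientation): joint angles nearest the present ones, or None.
- arm.snapshot(name): name is "scene" or "top" or "wrist"; returns the picture (384x512x3 uint8, red, green, blue); there is no depth.
- arm.get_calibration(name): a dict with "intrinsics" (3x3 intrinsics, pixels), "cam_to_world" (4x4, takes a point from camera to world coordinates). Camera axes: x right, y down, z forward; pixel columns grow to the right and rows downward; lengths in m; the calibration is good to about 2 mm. A picture is of the moment at which its call begins: read the wrist's pose just before it. get_calibration takes no time and is no camera call; for the wrist camera it gives the pose at the moment of the call.
A pose or a line that the arm cannot do raises arm.Unreachable and nothing moves.
- arm.sign_off(): hands the job in; it is judged then, once.
Readings, each from a call of its own:
- arm.current_t(): time.
- arm.current_joint_positions(): joint angles.
- arm.current_dq(): joint speeds.
- arm.current_tau(): joint torques, N m.
- arm.current_ee_pos(): TCP position.
- arm.current_tool_rot(): TCP orientation.
- arm.current_force(): force on the tool from outside, world axes, zero at the start.
- arm.current_torque(): the same for the moment, N m.
- arm.current_width(): finger opening in m.
- arm.current_grasp_force(): force on a finger pad.
Only numpy, scipy, OpenCV 4.12 (cv2) and the standard library are available. Lean on these libraries where they do the work, as an engineer would, in place of code of your own. Each camera call takes 0.05 s, during which the arm holds its last target. There are 200 camera calls.

## Working session

There is one attempt and no reset: what is moved stays moved. The work goes in short steps, each a Python script; the robot and the scene stay as the last script left them, time stands still between calls to the robot, and variables do not carry over. Pictures are saved under pics/ and viewed, at most 10 in all, crops included, and the job is handed in when it is done.

```bash
mkdir -p pics; python3 - <<'E'
from rig import arm
import cv2,numpy as np
for n in("scene","top"):
    cv2.imwrite(f"pics/{n}0.png",cv2.resize(arm.snapshot(n)[:,:,::-1],(800,600),interpolation=cv2.INTER_CUBIC))
    c=arm.get_calibration(n);print(n,np.round(c["intrinsics"],1).tolist(),np.round(c["cam_to_world"],3).tolist())
print(arm.grip_depth,arm.current_t(),arm.current_tool_rot())
E
```

```text
scene [[386.1, 0.0, 250.1], [0.0, 386.1, 188.6], [0.0, 0.0, 1.0]] [[-0.44, 0.5, -0.746, 1.337], [0.898, 0.233, -0.373, 0.584], [-0.013, -0.834, -0.552, 0.637], [0.0, 0.0, 0.0, 1.0]]
top [[348.5, 0.0, 256.5], [0.0, 348.5, 189.2], [0.0, 0.0, 1.0]] [[0.004, -0.985, 0.17, 0.397], [-1.0, -0.002, 0.009, 0.162], [-0.009, -0.17, -0.985, 0.931], [0.0, 0.0, 0.0, 1.0]]
0.0188 0.1 [[ 9.06109020e-01  4.23044109e-01 -3.55647495e-04]
 [ 4.23044244e-01 -9.06108453e-01  1.01900443e-03]
 [ 1.08828619e-04 -1.07378373e-03 -9.99999418e-01]]
```

View pics/scene0.png

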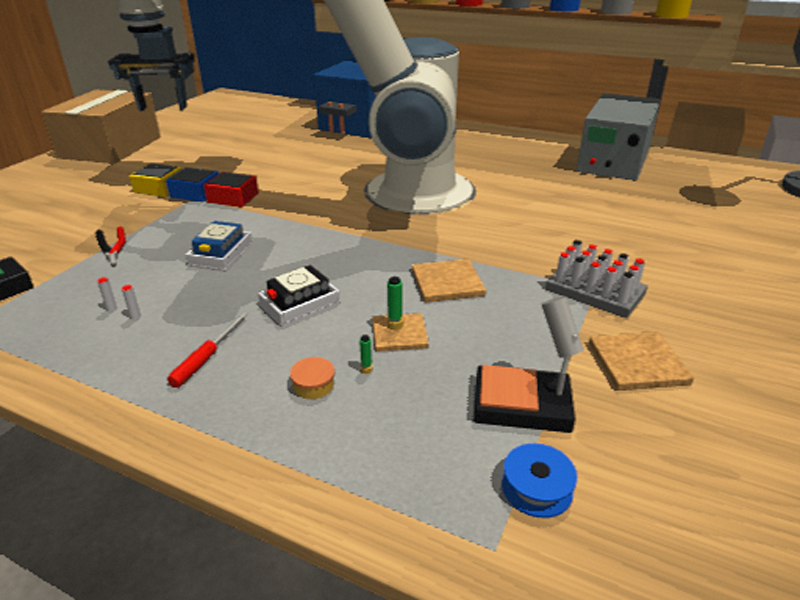

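View pics/top0.png

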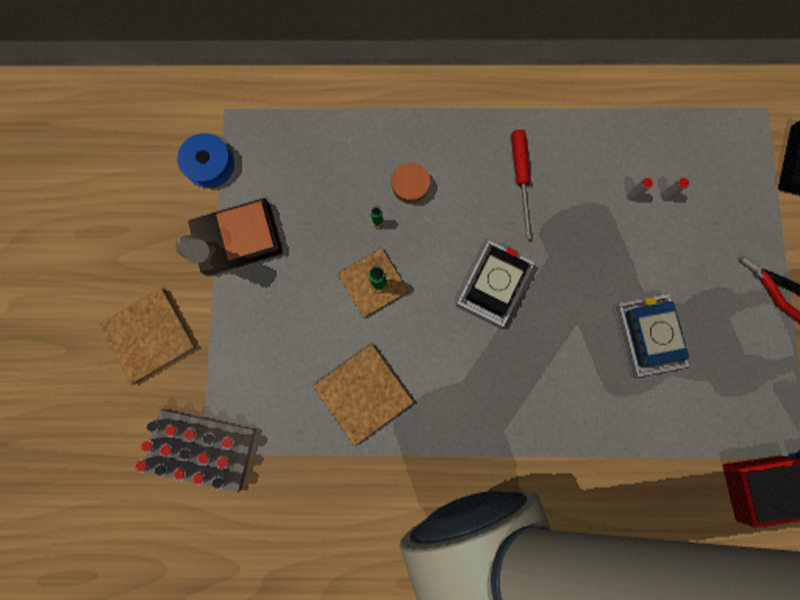

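The scene and top pictures show two stamps: large at top (377,278), standing on a cork, and small at (377,216). There are three corks: (372,283) is the smallest, with larger ones at (364,394) and (148,336). The packs are blue at (661,333) and black at (499,280). I choose the large stamp, its small cork and the blue pack, and check them in an enlarged crop.

```bash
cat > h.py <<'E'
from rig import arm
import cv2,numpy as np
def ray(n,u,v,z,c=None):
    c=c or arm.get_calibration(n);T=np.array(c["cam_to_world"]);K=np.array(c["intrinsics"])
    d=T[:3,:3]@np.linalg.solve(K,[u,v,1]);o=T[:3,3];return o+d*(z-o[2])/d[2]
def crop(img,u0,v0,w,h,s,f):
    cv2.imwrite(f,cv2.resize(img[v0:v0+h,u0:u0+w,::-1],None,fx=s,fy=s,interpolation=cv2.INTER_CUBIC))
E
python3 - <<'E'
from h import *
p=lambda u,v:((u+.5)/1.5625-.5,(v+.5)/1.5625-.5)
for nm,u,v,z in[("cap",377,274,.108),("cork",372,283,.012),("blue",661.5,333,.056),("black",499,280,.056)]:print(nm,ray("top",*p(u,v),z).round(4))
a=arm.snapshot("top");x=cv2.resize(a[155:215,205:275],None,fx=5.6,fy=5.6,interpolation=cv2.INTER_CUBIC);y=cv2.resize(a[180:250,385:450],None,fx=5.6,fy=5.6,interpolation=cv2.INTER_CUBIC)
y=y[:x.shape[0]] if y.shape[0]>x.shape[0] else y
cv2.imwrite("pics/c1.png",np.hstack([x,y])[:,:,::-1])
E
```

```text
cap [0.5735 0.2073 0.108 ]
cork [0.5782 0.221  0.012 ]
blue [ 0.4886 -0.2479  0.056 ]
black [0.5749 0.0102 0.056 ]
```

View pics/c1.png

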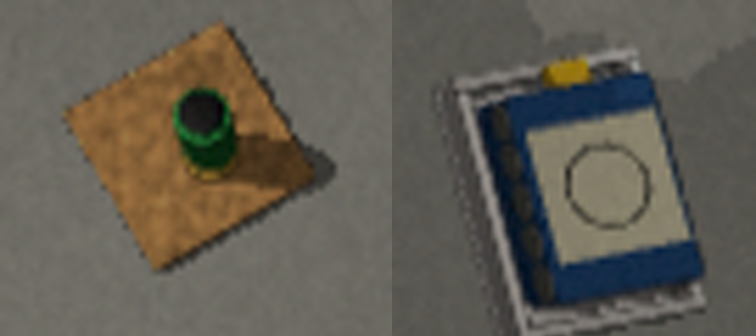

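The close crop confirms the choice: large stamp, cap at crop (205,113), base at (208,172), on the small cork with centre (190,146). The blue pack's ring is centred at crop (608,186), full-image (423.2,212.8). Next I take near views with the wrist camera.

```bash
python3 - <<'E'
from h import *
for nm,u,v,z in[("cap",205,113,.108),("cork",189.5,145.5,.012),("foot",208,168,.020)]:print(nm,ray("top",u/5.6+204.6,v/5.6+154.6,z).round(4))
print("blue",ray("top",423.15,212.8,.056).round(4))
R=np.diag([1.,-1,-1]);import json
t=arm.current_t()
for i,(x,y,z) in enumerate([(.485,-.248,.2),(.55,.21,.26)]):
    arm.move_to([x,y,z],R);arm.sleep(.15)
    c=arm.get_calibration("wrist");a=arm.snapshot("wrist")
    np.savez(f"w{i}.npz",a=a,**c);crop(a,0,0,512,384,1.5,f"pics/w{i}.png")
    print(arm.current_t(),arm.current_joint_positions().round(1) if hasattr(arm.current_joint_positions(),'round') else arm.current_joint_positions(), np.round(c["cam_to_world"],3).tolist(),arm.current_force())
E
```

```text
cap [0.5745 0.207  0.108 ]
cork [0.5792 0.2195 0.012 ]
foot [0.5667 0.2101 0.02  ]
blue [ 0.489  -0.2479  0.056 ]
1.7917 [-33.4  22.7  89.5  -0.   67.8  56.6] [[-0.001, -0.957, -0.29, 0.567], [-1.0, 0.001, 0.001, -0.248], [-0.0, 0.29, -0.957, 0.37], [0.0, 0.0, 0.0, 1.0]] [0.26063391 0.59003885 0.77592637]
3.7 [ 15.   23.   78.7  -0.   78.3 105.1] [[-0.002, -0.957, -0.29, 0.632], [-1.0, 0.002, 0.001, 0.21], [-0.0, 0.29, -0.957, 0.43], [0.0, 0.0, 0.0, 1.0]] [ 0.12401143  0.48737038 -0.14366545]
```

View pics/w0.png

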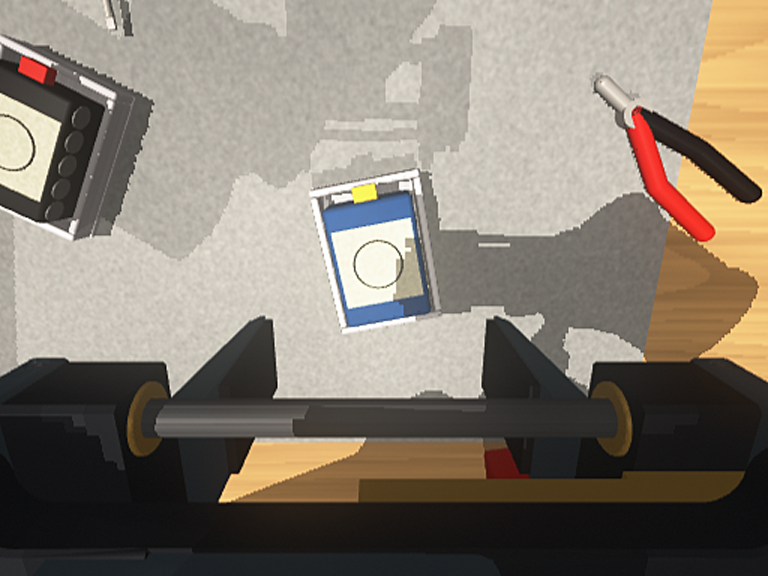

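View pics/w1.png

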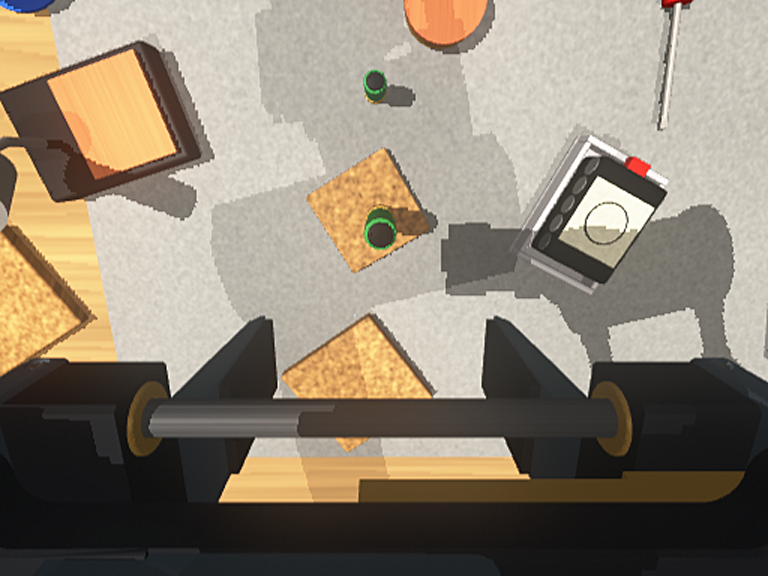

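The wrist views show the blue ring centre at (378.5,264) in w0. In w1 the stamp cap is at (380,234) and the cork corners are at (386,149), (434,231), (356,271) and (307,197).

```bash
python3 - <<'E'
from h import *
q=lambda i,u,v,z:ray("",(u+.5)/1.5-.5,(v+.5)/1.5-.5,z,dict(np.load(f"w{i}.npz"))).round(4)
print("blue",q(0,378.5,264,.056),"cap",q(1,380,234,.108))
cs=[q(1,*p,.012) for p in[(386,149),(434,231),(356,271),(307,197)]]
print("cork",np.mean(cs,0),[np.linalg.norm(cs[i]-cs[i-1]).round(4) for i in range(4)])
E
```

```text
blue [ 0.4897 -0.2473  0.056 ] cap [0.5766 0.2094 0.108 ]
cork [0.580125 0.2182   0.012   ] [np.float64(0.0875), np.float64(0.0902), np.float64(0.0874), np.float64(0.0866)]
```

The top and wrist views agree to 2 mm, the cork side comes out at about 88 mm, and the stamp is within 20 mm of the cork middle. Now the grasp.

```bash
python3 - <<'E'
from h import *
R=np.diag([1.,-1,-1]);X,Y=.5757,.2085
arm.move_to([X,Y,.16],R);arm.move_l([X,Y,.0452],feed=.1)
print(arm.current_force(),arm.current_ee_pos())
arm.grip(.036);arm.grip(.020);print(arm.current_width(),arm.current_grasp_force(),arm.current_force(),arm.current_ee_pos(),arm.current_t())
arm.move_l([X,Y,.10],feed=.08);arm.sleep(.3)
print(arm.current_width(),arm.current_grasp_force(),arm.current_force(),arm.current_ee_pos(),arm.current_t())
c=arm.get_calibration("wrist");a=arm.snapshot("wrist");np.savez("w2.npz",a=a,**c)
s=arm.snapshot("scene");crop(a,130,60,250,220,2.4,"pics/w2.png");crop(s,215,120,80,130,4.5,"pics/s2.png")
x=cv2.imread("pics/w2.png");y=cv2.imread("pics/s2.png");y=cv2.resize(y,(200,325));o=np.zeros((528,800,3),np.uint8);o[:528,:600]=x;o[:325,600:]=y;cv2.imwrite("pics/g.png",o)
E
```

```text
[-0.43994418 -0.32591964 -0.66482874] [0.57610118 0.2086143  0.04583162]
0.025534317362022652 29.999560117721558 [ 0.50796289  0.47518256 -0.04076023] [0.57570377 0.20848457 0.04522266] 6.7583
0.025363727455629856 29.999619126319885 [-0.29454681 -0.18865423 -1.59424431] [0.57556679 0.20844598 0.09966   ] 7.8917
```

View pics/g.png

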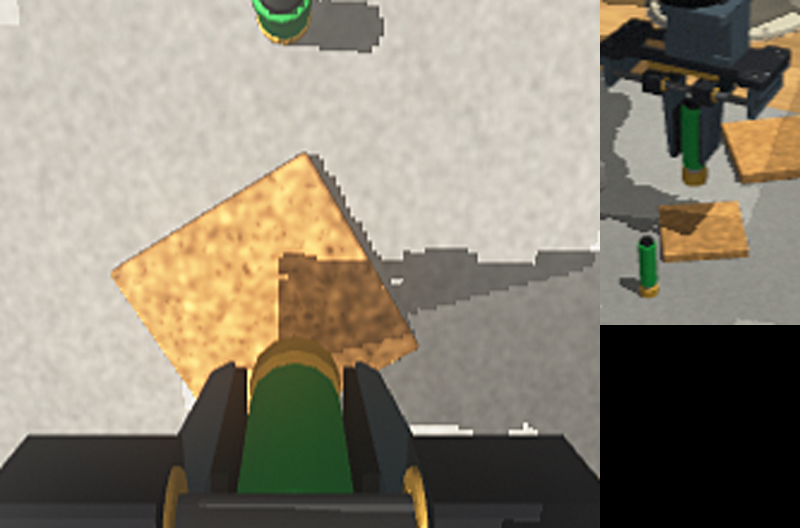

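The stamp is held upright between the pads (gap 25.5 mm), and its foot front edge is at crop (297,340). I check the foot's offset, carry it over the blue label and look before pressing.

```bash
python3 - <<'E'
from h import *
c=dict(np.load("w2.npz"))
for u,v,z in[(297,340,.0665),(297,366,.0805)]:print(ray("",130-.3+u/2.4,60-.3+v/2.4,z,c))
R=np.diag([1.,-1,-1]);X,Y=.4893,-.2476
arm.move_l([.5757,.2085,.2],feed=.2);arm.move_to([X,Y,.2],R);arm.move_l([X,Y,.105],feed=.12);arm.sleep(.4)
print(np.mean([arm.current_force() for _ in range(5)],0),arm.current_ee_pos(),arm.current_tool_rot()[:,2],arm.current_t(),arm.current_width())
a=arm.snapshot("wrist");np.savez("w3.npz",a=a,**arm.get_calibration("wrist"));s=arm.snapshot("top")
crop(a,180,100,150,150,3.6,"pics/w3.png")
E
```

```text
[0.58790568 0.20882937 0.0665    ]
[0.58460108 0.2088661  0.0805    ]
[-0.75142252 -0.99827611 -2.42535985] [ 0.48938539 -0.24765901  0.10523784] [ 3.24435040e-04 -2.42560118e-04 -9.99999918e-01] 11.6833 0.025685906433765154
```

View pics/w3.png

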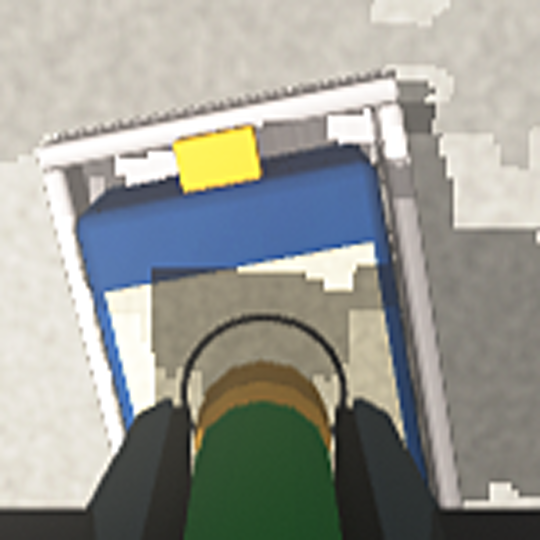

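The foot is above the ring, with its front edge at (264,362) and the ring's front at (264,316), and laterally centred. Pressing with force feedback.

```bash
python3 - <<'E'
from h import *
X,Y=.4905,-.2476
arm.move_l([X,Y,.092],feed=.05);arm.sleep(.3)
F=lambda:np.mean([arm.current_force()[2] for _ in range(6) if arm.sleep(.02) is None])
f0=F();z=.092;print(f0)
while z>.0835:
    z-=.0006;arm.move_l([X,Y,z],feed=.02);f=F()-f0;print(round(z,4),round(f,2),np.round(arm.current_ee_pos()[2],4))
    if f>7.3:break
arm.sleep(.6);print("hold",F()-f0,arm.current_ee_pos(),arm.current_width(),arm.current_t())
arm.move_l([X,Y,.11],feed=.05);a=arm.snapshot("wrist")
arm.move_l([X,Y,.2],feed=.15);arm.sleep(.2)
crop(arm.snapshot("wrist"),180,100,150,150,3.6,"pics/w4.png");print(arm.current_t(),F())
E
```

```text
nan
0.0914 nan 0.0914
0.0908 nan 0.0908
0.0902 nan 0.0902
0.0896 nan 0.0896
0.089 nan 0.0891
0.0884 nan 0.0885
0.0878 nan 0.0879
0.0872 nan 0.0872
0.0866 nan 0.0866
0.086 nan 0.0861
0.0854 nan 0.0855
0.0848 nan 0.0849
0.0842 nan 0.0844
0.0836 nan 0.0838
0.083 nan 0.0833
hold nan [ 0.49057341 -0.24764496  0.0832455 ] 0.02561532837409884 18.5417
20.2833 nan
  return _methods._mean(a, axis=axis, dtype=dtype,
  ret = ret.dtype.type(ret / rcount)
```

View pics/w4.png

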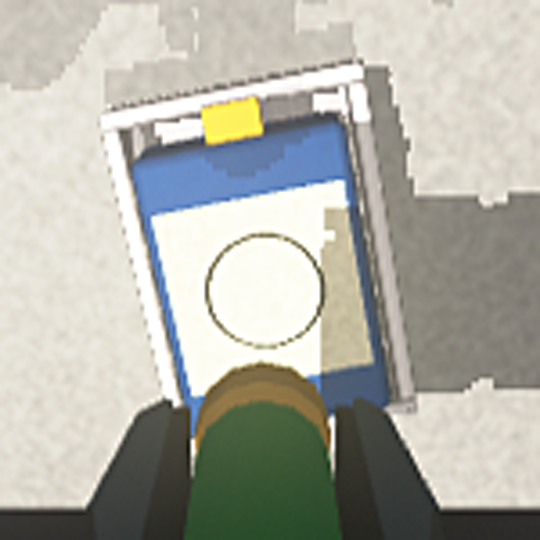

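My force averaging had a bug (`sleep` doesn't return None), so that press ran blind to a depth limit. From geometry it sank about 6 mm, around 11.4 N, close to the upper edge of the good range. I'll verify with a light touch below the 2.5 N spring threshold to find the contact height, with force properly read.

```bash
cat >> h.py <<'E'
def F(n=5):
    v=[]
    for _ in range(n): arm.sleep(.02);v.append(arm.current_force()[2])
    return float(np.mean(v))
E
python3 - <<'E'
from h import *
X,Y=.4905,-.2476
arm.move_l([X,Y,.0925],feed=.12);arm.sleep(.3)
f0=F(10);z=.0925;print(f0)
assert np.isfinite(f0)
while z>.086:
    z-=.0004;arm.move_l([X,Y,z],feed=.02);f=F()-f0;print(round(z,4),round(f,2),np.round(arm.current_ee_pos()[2],5))
    if f>1.4:break
arm.move_l([X,Y,.0925],feed=.05);print(F()-f0,arm.current_t())
E
```

```text
-1.9187219509597973
0.0921 0.38 0.09207
0.0917 0.27 0.09168
0.0913 -0.07 0.09128
0.0909 0.08 0.0909
0.0905 0.35 0.0905
0.0901 0.07 0.0901
0.0897 -0.05 0.08968
0.0893 0.17 0.08928
0.0889 2.97 0.08898
-0.2744996653488312 25.225
```

Contact is at TCP z ≈ 0.0891, so the first press sank about 5.9 mm, roughly 11.3 N. That is inside 5–12 N, so no second press is needed. Now I return the stamp to the cork.

```bash
python3 - <<'E'
from h import *
R=np.diag([1.,-1,-1]);X,Y=.578,.2135
arm.move_l([.4905,-.2476,.2],feed=.15);arm.move_to([X,Y,.2],R);arm.move_l([X,Y,.05],feed=.1);arm.sleep(.3)
f0=F(8);z=.0485
while z>.0435:
    arm.move_l([X,Y,z],feed=.02);f=F(4)-f0
    if f>1.5:break
    z-=.0005
print(z,f,arm.current_ee_pos(),arm.current_t())
arm.grip(.036);arm.sleep(.2);arm.grip(.08)
arm.move_l([X,Y,.2],feed=.12);arm.move_to([X-.06,Y,.28],R);arm.sleep(.2)
a=arm.snapshot("wrist");s=arm.snapshot("scene");print(arm.current_t())
crop(a,150,60,220,200,2.0,"pics/a.png");crop(s,215,160,80,100,4,"pics/b.png")
x=cv2.imread("pics/a.png");y=cv2.imread("pics/b.png");cv2.imwrite("pics/end.png",np.hstack([x,y]))
E
```

```text
0.045 4.765843675920368 [0.57810988 0.21351894 0.04519333] 32.425
36.0417
```

View pics/end.png

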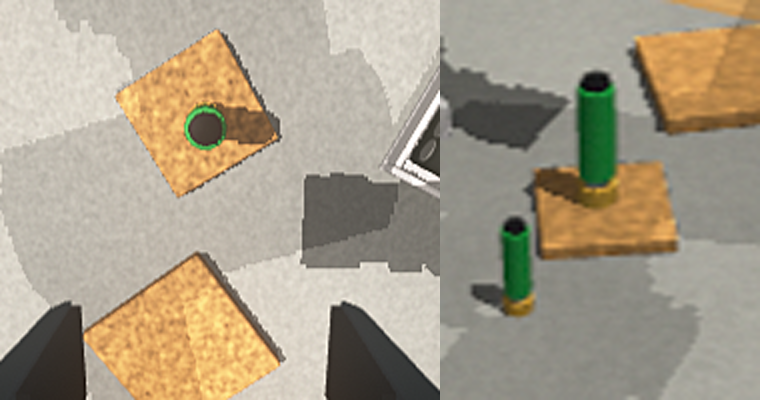

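The stamp stands upright on the small cork, with its cap at (205,127) in the left crop, and the gripper is clear.

```bash
python3 -c "
from rig import arm
print(arm.sign_off())"
```

```text
the job is handed in; nothing more can be done
None
```

The job is handed in: the blue label was pressed once and lifted straight off, the black pack was left alone, and the stamp stands upright on its small cork rest. Because of a script bug the press force was not read live. A light touch afterwards (about 3 N, just past the 2.5 N spring threshold) put the press at about 5.9 mm and 11.3 N, within range but near its upper end.

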